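# Send a dead relay through the flap of the reject box

## Robot

A 6-joint arm with a two-finger parallel gripper is mounted at the origin on a cart in front of the work surface, level with it; the furniture and walls round the work are solid. World frame = base frame: x ahead of the robot, y to its left, z up, the work surface at z = 0. Lengths are in m, angles in rad, forces in N, time in s.
With the tool pointing down it reaches from about 0.425 to 0.95 m from the base axis. Payload 3.5 kg.
Tool frame: the origin (TCP) lies on the centre line of the jaws, within the pads' length; the fingertips stand 17 mm ahead of it and the grasp point (between the pads) lies 2 mm behind it; z points along the fingers, y is the line along which they close (so a half turn about z gives the same grasp; the last joint's range is limited). The gripper opens to 85 mm and grips with 20 to 120 N. Pads are 22 mm wide; open, the fingers measure 114 mm over their backs; the gripper's body (76 mm by 85 mm) begins 54 mm behind the grasp point. The pads swing forward as they close: fully open they stand 13 mm farther back than shut.
Start: joints at [-1.45, 0.286, 1.577, -0, 1.279, -0.15], TCP at [0.181, -0.65, 0.248] pointing down, gripper open.
Joint ranges: [-2.77, 2.77], [-0.9, 2.22], [0.21, 2.48], [-1.53, 4.67], [0.24, 2.81], [-2.84, 2.84]. Speed limits (rad/s): [2.79, 2.79, 3.14, 3.14, 3.14, 3.14].

## Interface

Orientations are given as a unit quaternion [x, y, z, w].
In Python, from plant import ctrl gives the robot as it stands. The module is installed in compiled form; this text tells all that it offers.
- The arm moves only by the tool drive_tool, never from a script. Its argument "moves" is a list of rows, each a list of 3 entries, a list of its own where there are three numbers: the turn, a rotation vector about the tool's x, y, z in rad, then the shift along the tool's x, y, z in m, then the finger opening in m, from 0 to 0.0854. A call has 1 to 5 rows; each row shifts and turns the commanded pose from where the row before left it, along the tool's axes as they then stand; what a row does not reach is not made up. A row lasts 1/8 s, in which the tool goes at most 62.5 mm and 10.7 degrees, less where a joint would pass 70% of its speed; a pose out of reach is approached as far as the arm can. A call with a gripper value outside its range is refused whole. The fingers move at their own pace and stop on an object; "grip_force" is the grip in N (left out, the last holds). Time passes only in rows, so rows that do not move let the fingers close. It gives the time, the measured TCP pose, the force, the opening and the grip force at its end, in the units of the state.
- ctrl.get_state(): the state, without advancing time (a new reading comes with each control period).
- ctrl.read_camera(name): name is "scene" or "top"; returns a dict with "image" (420x560x3 uint8, red, green, blue), "fx", "fy", "cx", "cy" (pixels), "R" (3x3) and "t" (3): a world point X has camera coordinates R X + t. Camera axes: x right, y down, z forward; pixel columns grow to the right and rows downward; lengths in m; the calibration is good to about 2 mm. A picture is of the moment at which its call begins. There is no depth.
- ctrl.sign_off(): hands the job in; it is judged then, once.
The state is a dict: "time": time; "qpos": joint angles; "dq": joint speeds; "joint_efforts": joint torques, N m; "eef_pos": TCP position; "tcp_rot": TCP orientation; "contact_force": force on the tool from outside, world axes, zero at the start; "wrist_torque": the same for the moment, N m; "opening": opening from 0.0 (shut) to 1.0 (fully open); "finger_force": force on a finger pad.
Only numpy, scipy, OpenCV 4.12 (cv2) and the standard library are available. Lean on these libraries where they do the work, as an engineer would, in place of code of your own. Each camera call takes 0.05 s, during which the arm holds its last target. There are 200 camera calls.

## Task

The pale grey relay on the black rubber deck of the red reject box has failed its test. Without gripping or lifting it, push it with the fingertips across the deck until it stands in front of the doorway, then push it in under the hanging flap until it goes over the sill and slides down the chute inside, and draw the fingers back out so that the flap swings shut. Leave the amber part on the deck, and the gauge block and the blue paint jar on the bench beside it, where they are.

Things in the scene. Friction and masses are not known exactly. Their poses are not given: they have to be found in the camera images.
- chute: The red reject box with its deck, fixed on the bench, 170 x 180 x 114 mm. Origin on the bench top, midway across, in the plane of the box's front face. x points from the deck into the box (the way to push through the flap), y to the left of that, z up. The deck fills x -92 to 0; behind its left half stands the box itself, x 0 to 78, y 0 to 80, closed by a clear lid 114 mm above the bench.
- deck_mid (a point): Middle of the deck's flat black rubber top, 45 mm above the bench (axes as the reject box); the deck reaches 46 mm from it in x and 85 mm in y. Steel rims 5 mm high run along both sides, the front edge is open, and a steel upstand 12 mm high and 4 mm thick closes the rear edge right of the box.
- doorway (a point): Middle of the doorway's lower edge: on the deck surface, in the plane of the box's front face (axes as the reject box). The doorway is 70 mm wide and 60 mm high; the header above it is 8 mm high and 6 mm thick. Inside, a sill goes on level with the deck for 8 mm; there it breaks into a polished steel chute that falls at 52 degrees.
- landing (a point): Middle of the rubber landing mat at the foot of the chute inside the box, 56 mm beyond the doorway plane and 37 mm below the deck surface.
- flap (a joint): The flap in the doorway: a light aluminium plate (15 g, 66 mm wide, 2.5 mm thick) hung from a rod 57 mm above the deck and 6 mm inside the doorway plane; its black lower edge hangs 3 mm above the deck. 0 = hanging shut; grows to 1.4 rad as the lower edge swings into the box. It cannot swing outwards, and falls shut by its own weight.
- dead_relay: The pale grey relay itself, as described for relay_mid; origin at the middle of its underside, z up.
- relay_mid (a point): Centre of the pale grey relay, a loose block of about 30 g, 18 mm (x) by 26 mm (y) by 21 mm high (z), standing upright on the right-hand part of the deck, turned anyhow; the point lies 10.5 mm above its underside.
- amber_mid (a point): Centre of the amber part, a loose block 20 mm (x) by 35 mm (y) by 13 mm high lying on the deck against the rear upstand; not to be moved.
- gauge_mid (a point): Centre of the grey steel gauge block, loose, 16 mm (x) by 40 mm (y) by 16 mm high, on the bench to the left of the reject box; not to be moved.
- jar_mid (a point): Centre of the blue paint jar with a white cap, loose, 26 mm across and 34 mm high, standing on the bench to the right of the reject box; not to be moved.

How it is judged:
By the outcome, as a careful person would: the job done as asked, in the order asked, and still so for the second after the job is handed in, with the robot touching nothing.
It also fails if it takes over 40 s, if anything falls off the work surface, if the arm or the gripper's body presses on something with over 40 N, if the wrist force passes 120 N, or if a joint passes its speed limit or range.

## Working session

There is one attempt and no reset: what is moved stays moved. The work goes in short steps, Python scripts to look and compute and a tool call to move; the robot and the scene stay as the last step left them, time stands still between calls to the robot, and variables do not carry over. Pictures are saved under pics/ and viewed, at most 10 in all, crops included, and the job is handed in when it is done.

Besides the shell and the picture viewer there is one more tool, called after ">>>" as name(argument=value, ...), one argument or row to a line, values as JSON. drive_tool: Moves the arm, as the interface text tells. Its arguments: {"type":"object","properties":{"moves":{"type":"array","items":{"type":"array"}},"grip_force":{"type":"number"}},"required":["moves"]}

```bash
mkdir -p pics; python3 - <<'E'
from plant import ctrl
import cv2,numpy as np,pickle
for n in("top","scene"):
    c=ctrl.read_camera(n); cv2.imwrite(f"pics/{n}0.png",cv2.cvtColor(c["image"],cv2.COLOR_RGB2BGR))
    pickle.dump(c,open(n+".pkl","wb")); print(n,c["fx"],c["cx"],c["cy"],np.round(c["R"],3).tolist(),c["t"], -c["R"].T@c["t"])
s=ctrl.get_state();print(s)
E
```

```text
top 439.53042721632244 274.49432959936297 211.94911467726948 [[0.009, -1.0, 0.029], [-0.984, -0.014, -0.175], [0.176, -0.027, -0.984]] [-0.23073993  0.47798806  0.91575224] [ 0.31168247 -0.19879532  0.99179137]
scene 464.0651975020475 277.1513921298104 207.83131649023343 [[0.509, -0.861, -0.02], [-0.45, -0.246, -0.858], [0.734, 0.445, -0.513]] [-0.44104107  0.24447944  0.63200286] [-0.12953052 -0.60099078  0.52511614]
{'time': 0.1, 'qpos': array([-1.45000791e+00,  2.87128558e-01,  1.57801554e+00, -1.32646036e-05,
        1.27860376e+00, -1.49988209e-01]), 'dq': array([-0.0001137 , -0.00234805, -0.00372301, -0.00141398,  0.00067031,
       -0.00073071]), 'joint_efforts': array([ 3.70509670e-04, -4.07295871e+01, -2.93699938e+01, -1.46779621e-04,
        3.40399762e-03,  1.21170137e-05]), 'eef_pos': array([ 0.18051491, -0.64984167,  0.24705929]), 'tcp_rot': array([ 9.90848159e-01,  1.34976903e-01,  9.38391573e-06, -1.07758316e-03]), 'contact_force': array([-0.19709927, -0.03901185, -0.24278842]), 'wrist_torque': array([ 0.01556861, -0.05306143,  0.03403731]), 'finger_force': 0.0, 'opening': 1.0006232298114384}
```

View pics/top0.png

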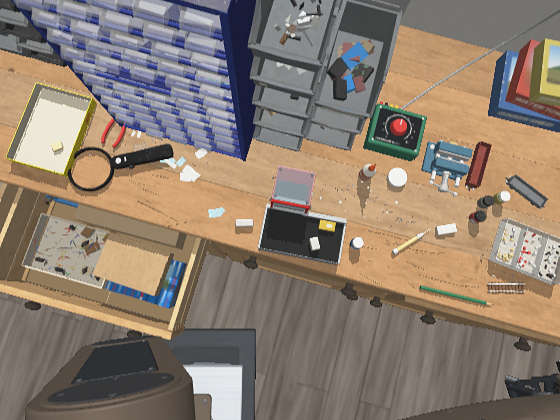

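View pics/scene0.png

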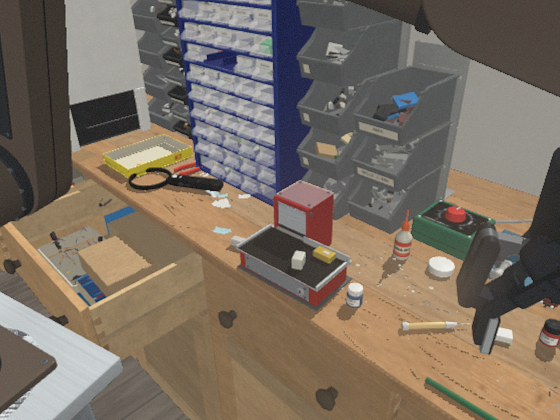

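The box is at about (300,230) in the top view, with the relay near (314,243), the amber part at (327,226), the jar at (357,243) and the gauge at (244,223). In the scene view the relay is at (298,260). I'll enlarge both.

```bash
python3 - <<'E'
import cv2,numpy as np
a=cv2.imread("pics/top0.png")[155:275,230:380]; b=cv2.imread("pics/scene0.png")[175:310,225:375]
a=cv2.resize(a,None,fx=5,fy=5,interpolation=cv2.INTER_CUBIC);b=cv2.resize(b,None,fx=4.4,fy=4.4,interpolation=cv2.INTER_CUBIC)
cv2.imwrite("pics/topc.png",a);cv2.imwrite("pics/scenec.png",b)
E
```

```text
(no output)
```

View pics/topc.png

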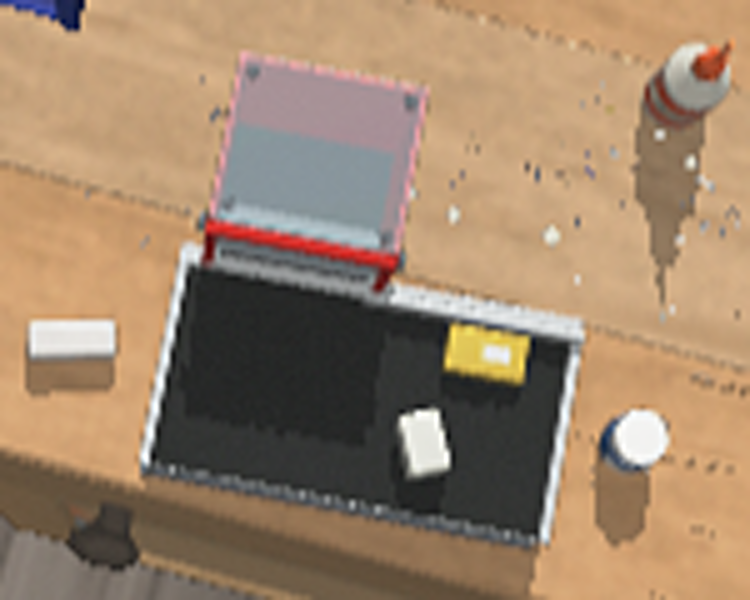

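View pics/scenec.png

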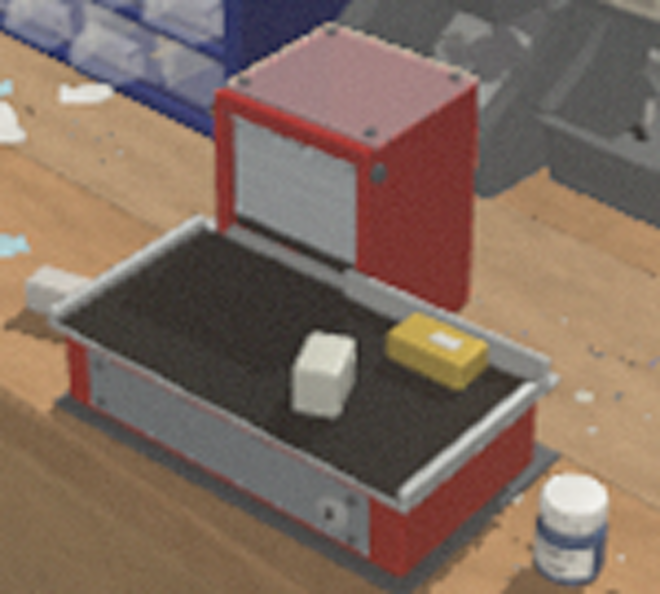

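The top crop shows the deck corners, lid corners and relay clearly: relay top corners (400,415), (437,408), (450,468) and (410,478). The scene crop shows the flap shut and the amber part against the upstand.

```bash
cat > h.py <<'E'
import numpy as np,pickle
from scipy.optimize import least_squares
C={n:pickle.load(open(n+".pkl","rb")) for n in("top","scene")}
crop=dict(top=(230,155,5),scene=(225,175,4.4))
def full(n,p): a,b,s=crop[n]; return np.array(p,float)/s+[a,b]-.5+.5/s
def proj(n,X):
    c=C[n];q=np.atleast_2d(X)@c["R"].T+c["t"];return q[:,:2]/q[:,2:]*[c["fx"],c["fy"]]+[c["cx"],c["cy"]]
def back(n,px,z):
    c=C[n];px=np.atleast_2d(px);d=np.c_[(px-[c["cx"],c["cy"]])/[c["fx"],c["fy"]],np.ones(len(px))]@c["R"];o=-c["R"].T@c["t"]
    return o+d*((z-o[2])/d[:,2])[:,None]
def pose(p): 
    s,c=np.sin(p[2]),np.cos(p[2]);return np.array([[c,-s,0],[s,c,0],[0,0,1]]),np.array([p[0],p[1],0])
E
python3 - <<'E'
from h import *
T={"top":[((188,247),(0,.085,.05)),((145,470),(-.092,.085,.05)),((547,542),(-.092,-.085,.05)),((582,322),(0.0,-.085,.057)),((238,55),(.078,.08,.114)),((428,90),(.078,0,.114))],
"scene":[((52,320),(-.092,.085,.05)),((203,220),(0,.085,.05)),((402,500),(-.092,-.085,.05)),((333,27),(.078,.08,.114)),((477,78),(.078,0,.114)),((217,92),(0,.08,.114)),((375,152),(0,0,.114))]}
def res(p):
    R,t=pose(p);return np.concatenate([(proj(n,np.array([x for _,x in T[n]])@R.T+t)-full(n,[u for u,_ in T[n]])).ravel() for n in T])
r=least_squares(res,[.55,-.25,-.2],loss="soft_l1");print(r.x,np.round(res(r.x).reshape(-1,2),1).tolist());np.save("box.npy",r.x)
R,t=pose(r.x)
for nm,n,z,pts in[("relay","top",.066,[(400,415),(437,408),(450,468),(410,478)]),("relay","scene",.066,[(318,333),(355,342),(338,382),(297,370)]),
 ("amber","top",.058,[(450,325),(530,333),(524,383),(445,370)]),("jar","top",.034,[(640,438)]),("gauge","top",.016,[(72,338)])]:
    W=back(n,full(n,pts),z);L=(W-t)@R;print(nm,n,np.round(L*1e3,1)[:,:2].tolist(),"mid",np.round(L.mean(0)*1e3,1),"world",W.mean(0).round(4))
E
```

```text
[ 0.47742264 -0.29428254 -0.16624583] [[0.7, 2.6], [1.7, -0.5], [-0.6, -0.8], [-0.7, 0.9], [0.2, -0.7], [0.3, -0.9], [0.7, -0.0], [0.6, 0.3], [-0.2, -0.9], [-1.3, -0.4], [0.8, 0.5], [-1.4, 0.5], [-1.8, 1.1]]
relay top [[-52.9, -14.2], [-47.2, -29.2], [-71.4, -38.7], [-78.6, -22.7]] mid [-62.5 -26.2  66. ] world [ 0.4114 -0.3098  0.066 ]
relay scene [[-51.1, -15.8], [-46.9, -30.3], [-70.4, -40.3], [-74.2, -24.0]] mid [-60.6 -27.6  66. ] world [ 0.413  -0.3115  0.066 ]
amber top [[-9.4, -29.9], [-6.7, -64.6], [-28.7, -65.3], [-29.2, -30.9]] mid [-18.5 -47.7  58. ] world [ 0.4513 -0.3382  0.058 ]
jar top [[-39.8, -122.8]] mid [ -39.8 -122.8   34. ] world [ 0.4179 -0.4088  0.034 ]
gauge top [[-38.1, 132.1]] mid [-38.1 132.1  16. ] world [ 0.4617 -0.1576  0.016 ]
```

>>> drive_tool(
  moves=[
    [[0,0,0.15],[0,0,0],0.0],
    [[0,0,0.15],[0,0,0],0.0],
    [[0,0,0.137],[0,0,0],0.0],
  ],
)

```text
time: 0.48
eef_pos: [0.1805, -0.65, 0.2475]
tcp_rot: [0.996, -0.085, -0.0, -0.001]
contact_force: [0.1, 0.5, 0.1]
opening: 0.377
finger_force: 0.0
```

>>> drive_tool(
  moves=[
    [[0,0.14,0],[0,0,0],0.0],
    [[0,0.14,0],[0,0,0],0.0],
    [[0,0.12,0],[0,0,0],0.0],
  ],
)

```text
time: 0.85
eef_pos: [0.1805, -0.6502, 0.248]
tcp_rot: [0.976, -0.081, 0.2, 0.017]
contact_force: [-0.2, 0.4, -0.1]
opening: -0.003
finger_force: 0.0
```

```bash
cat > go.py <<'E'
# usage: go.py x y z(mm, box frame, tip centre; z above deck of lowest point): shift in tool axes
import sys
from h import *
from scipy.spatial.transform import Rotation as Ro
from plant import ctrl
s=ctrl.get_state();Rt=Ro.from_quat(s["tcp_rot"]).as_matrix()
R,t=pose(np.load("box.npy")); TIP=.017
tipc=s["eef_pos"]+TIP*Rt[:,2]; low=tipc-.011*Rt[:,0]; L=R.T@(tipc-t)
print("t",s["time"],"tip box mm",(L*1e3).round(1),"low z above deck",round((min(low[2],tipc[2])-.045)*1e3,1),"F",s["contact_force"].round(1),"open",round(s["opening"],3),"q",s["qpos"].round(2))
Rd=R@np.diag([1,-1,-1])@Ro.from_rotvec([0,.4,0]).as_matrix()
print("turn needed",Ro.from_matrix(Rt.T@Rd).as_rotvec().round(3))
if len(sys.argv)>3:
    g=np.array([float(a) for a in sys.argv[1:4]])/1e3; g[2]+=.045+.011*np.sin(.4)
    print("shift tool axes",(Rt.T@(R@(g-L))).round(4))
print("box unit moves in tool axes:\n",(Rt.T@R).T.round(3))
E
python3 go.py -61 -62 80
```

```text
t 0.85 tip box mm [-227.3 -400.1  232.3] low z above deck 183.0 F [-0.2  0.4 -0.1] open -0.003 q [-1.59  0.23  1.68  0.43  1.2  -0.  ]
turn needed [-0.    -0.004 -0.   ]
shift tool axes [ 0.1123 -0.3381  0.1602]
box unit moves in tool axes:
 [[ 0.92  -0.     0.393]
 [-0.    -1.     0.   ]
 [ 0.393 -0.    -0.92 ]]
```

>>> drive_tool(
  moves=[
    [[0,0,0],[0.0218,-0.0483,0.0093],0.0],
    [[0,0,0],[0.0218,-0.0483,0.0093],0.0],
    [[0,0,0],[0.0218,-0.0483,0.0093],0.0],
    [[0,0,0],[0.0218,-0.0483,0.0093],0.0],
    [[0,0,0],[0.0218,-0.0483,0.0093],0.0],
  ],
)

```text
time: 1.48
eef_pos: [0.338, -0.4301, 0.2474]
tcp_rot: [0.977, -0.082, 0.198, 0.016]
contact_force: [1.8, -0.3, 0.8]
opening: -0.003
finger_force: 0.0
```

>>> drive_tool(
  moves=[
    [[0,0,0],[0.0218,-0.0483,0.0093],0.0],
    [[0,0,0],[0.0218,-0.0483,0.0093],0.0],
    [[0,0,0],[-0.02,0,0.047],0.0],
    [[0,0,0],[-0.02,0,0.047],0.0],
    [[0,0,0],[0,0,0],0.0],
  ],
)

```text
time: 2.1
eef_pos: [0.3981, -0.3408, 0.1406]
tcp_rot: [0.977, -0.082, 0.195, 0.012]
contact_force: [0.5, 0.3, 0.6]
opening: -0.005
finger_force: 0.0
```

```bash
python3 go.py -61 -60 30; python3 - <<'E'
from plant import ctrl
import cv2
c=ctrl.read_camera("scene"); cv2.imwrite("pics/s1.png",cv2.cvtColor(cv2.resize(c["image"][120:320,190:420],None,fx=3,fy=3,interpolation=cv2.INTER_CUBIC),cv2.COLOR_RGB2BGR))
E
```

```text
t 2.1 tip box mm [-64.  -58.9 124.9] low z above deck 75.7 F [0.5 0.3 0.6] open -0.005 q [-1.04 -0.07  2.21  0.43  0.79  0.43]
turn needed [-0.008  0.007 -0.003]
shift tool axes [-0.0147  0.0015  0.0433]
box unit moves in tool axes:
 [[ 0.924  0.001  0.383]
 [-0.003 -1.     0.008]
 [ 0.383 -0.009 -0.924]]
```

View pics/s1.png

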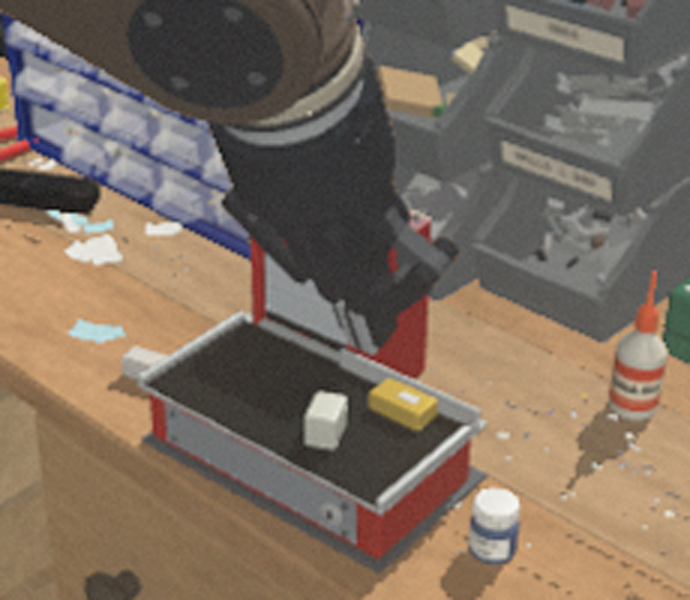

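The closed fingertips are at about crop (375,352), which is full-image (315,237). The relay at crop (326,420) and the amber part haven't moved. I'll check the tip length against the calibration. Joint 3 would run short of range near the deck front with the tool tilted, so I'll work upright there and tilt only for the doorway.

```bash
python3 - <<'E'
from h import *
from plant import ctrl
from scipy.spatial.transform import Rotation as Ro
s=ctrl.get_state();Rt=Ro.from_quat(s["tcp_rot"]).as_matrix()
for T in(.004,.017,.030):
    P=np.array([s["eef_pos"]+Rt@[dx,dy,T] for dx in(-.011,.011) for dy in(-.0145,.0145)])
    print(T,((proj("scene",P)-[190,120])*3).round().tolist())
E
```

```text
0.004 [[337.0, 325.0], [383.0, 345.0], [361.0, 294.0], [407.0, 313.0]]
0.017 [[342.0, 340.0], [388.0, 361.0], [366.0, 310.0], [412.0, 329.0]]
0.03 [[348.0, 355.0], [394.0, 376.0], [371.0, 325.0], [417.0, 344.0]]
```

>>> drive_tool(
  moves=[
    [[0,-0.14,0],[0,0,0],0.0],
    [[0,-0.14,0],[0,0,0],0.0],
    [[0,-0.12,0],[0,0,0],0.0],
  ],
)

```text
time: 2.52
eef_pos: [0.4013, -0.3467, 0.1499]
tcp_rot: [0.996, -0.084, 0.0, 0.003]
contact_force: [0.4, -0.6, -0.7]
opening: 0.002
finger_force: 0.0
```

```bash
sed -i 's/\[0,.4,0\]/[0,0,0]/; s/np.sin(.4)/0/' go.py; python3 go.py -61 -62 20
```

```text
t 2.525 tip box mm [-66.4 -64.4 132.9] low z above deck 87.9 F [ 0.4 -0.6 -0.7] open 0.002 q [-0.9   0.07  2.01 -0.    1.05  0.84]
turn needed [ 0.005 -0.001 -0.002]
shift tool axes [ 0.0053 -0.0028  0.0679]
box unit moves in tool axes:
 [[ 1.    -0.002  0.001]
 [-0.002 -1.    -0.005]
 [ 0.001  0.005 -1.   ]]
```

>>> drive_tool(
  moves=[
    [[0,0,0],[0.005,-0.002,0.04],0.0],
    [[0,0,0],[0,0,0.028],0.0],
    [[0,0,0],[0,0,0.008],0.0],
    [[0,0,0],[0,0,0.006],0.0],
    [[0,0,0],[0,0,0],0.0],
  ],
)

```text
time: 3.15
eef_pos: [0.4057, -0.3441, 0.065]
tcp_rot: [0.997, -0.083, 0.001, 0.001]
contact_force: [-0.5, 0.5, -1.0]
opening: 0.0
finger_force: 0.0
```

```bash
python3 go.py -61 -62 4;python3 - <<'E'
from plant import ctrl
import cv2
c=ctrl.read_camera("scene"); cv2.imwrite("pics/s2.png",cv2.cvtColor(cv2.resize(c["image"][190:310,230:380],None,fx=4,fy=4,interpolation=cv2.INTER_CUBIC),cv2.COLOR_RGB2BGR))
E
```

```text
t 3.15 tip box mm [-62.5 -61.   48. ] low z above deck 3.0 F [-0.5  0.5 -1. ] open 0.0 q [-0.89  0.21  2.05 -0.    0.89  0.84]
turn needed [ 0.002 -0.002 -0.   ]
shift tool axes [ 0.0015  0.001  -0.001 ]
box unit moves in tool axes:
 [[ 1.    -0.     0.002]
 [-0.    -1.    -0.002]
 [ 0.002  0.002 -1.   ]]
```

View pics/s2.png

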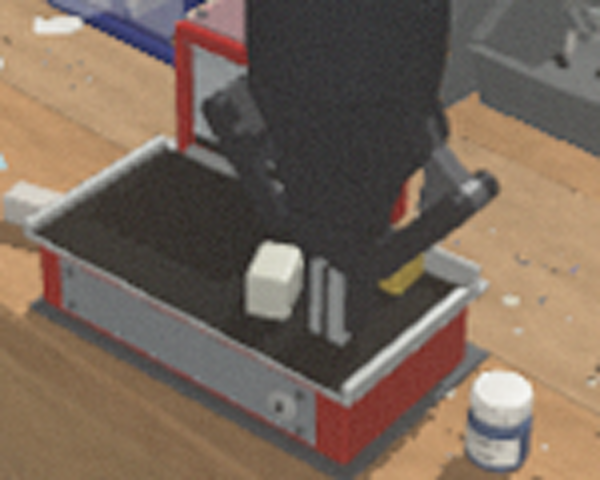

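The closed fingers stand on the deck just right of the relay, with tips near crop (330,340) and no contact force. Next I push left in box y.

>>> drive_tool(
  moves=[
    [[0,0,0],[0,-0.01,0],0.0],
    [[0,0,0],[0,-0.01,0],0.0],
    [[0,0,0],[0,-0.01,0],0.0],
    [[0,0,0],[0,-0.01,0],0.0],
    [[0,0,0],[0,-0.01,0],0.0],
  ],
)

```text
time: 3.82
eef_pos: [0.4136, -0.293, 0.0636]
tcp_rot: [0.997, -0.083, 0.0, 0.0]
contact_force: [0.2, -0.4, 1.1]
opening: 0.003
finger_force: 0.1
```

>>> drive_tool(
  moves=[
    [[0,0,0],[0,-0.01,0],0.0],
    [[0,0,0],[0,-0.01,0],0.0],
    [[0,0,0],[0,0,0],0.0],
  ],
)

```text
time: 4.2
eef_pos: [0.4167, -0.2733, 0.0634]
tcp_rot: [0.997, -0.083, -0.0, -0.0]
contact_force: [-0.3, -0.4, -0.6]
opening: -0.001
finger_force: 0.0
```

```bash
python3 go.py -61 19 4;python3 - <<'E'
from plant import ctrl
import cv2,numpy as np
I=[]
for n,(a,b) in dict(scene=(190,230),top=(170,240)).items():
    c=ctrl.read_camera(n); I.append(cv2.resize(c["image"][a:a+110,b:b+100],None,fx=4,fy=4,interpolation=cv2.INTER_CUBIC))
cv2.imwrite("pics/s3.png",cv2.cvtColor(np.hstack(I),cv2.COLOR_RGB2BGR))
E
```

```text
t 4.2 tip box mm [-63.4  10.7  46.4] low z above deck 1.4 F [-0.3 -0.4 -0.6] open -0.001 q [-0.78  0.14  2.13  0.    0.87  0.95]
turn needed [-0.     0.     0.001]
shift tool axes [ 0.0024 -0.0083 -0.0026]
box unit moves in tool axes:
 [[ 1.     0.001 -0.   ]
 [ 0.001 -1.     0.   ]
 [-0.    -0.    -1.   ]]
```

View pics/s3.png

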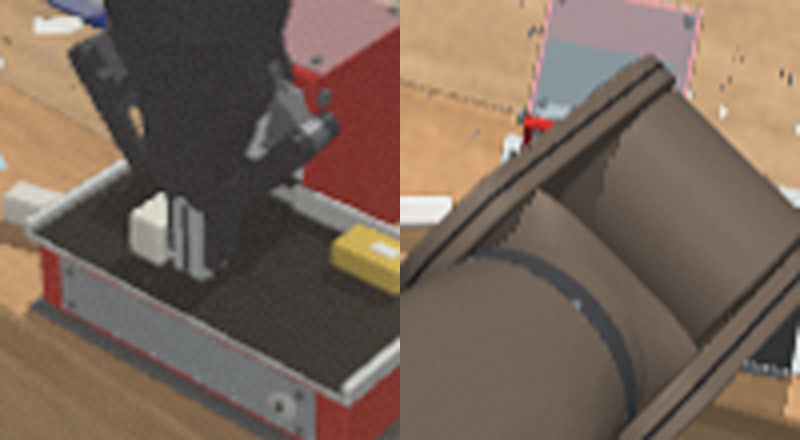

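The relay (crop 130–170, 195–265 in the left panel) is upright and flush against the left finger's face. The amber part hasn't moved. The top view is blocked by the arm.

```bash
python3 - <<'E'
from h import *
R,t=pose(np.load("box.npy"))
f=lambda p,z:(((back("scene",np.array(p)/4+[230,190],z)-t)@R)*1e3).round(1).tolist()
print("bottom",f([(132,252),(168,266)],.045),"top",f([(131,215),(163,228),(157,193)],.066),"tip",f([(188,273),(208,278),(175,268)],.0464))
E
```

```text
bottom [[-71.2, 43.0, 45.0], [-69.1, 24.2, 45.0]] top [[-72.5, 41.4, 66.0], [-71.2, 24.5, 66.0], [-53.1, 43.6, 66.0]] tip [[-69.0, 13.1, 46.4], [-66.4, 4.2, 46.4], [-69.7, 19.7, 46.4]]
```

>>> drive_tool(
  moves=[
    [[0,0,0],[0,-0.007,-0.001],0.0],
    [[0,0,0],[0,0,0],0.0],
    [[0,0,0],[0,0.012,-0.001],0.0],
    [[0,0,0],[-0.016,0,0],0.0],
    [[0,0,0],[-0.016,0,0],0.0],
  ],
)

```text
time: 4.92
eef_pos: [0.383, -0.2736, 0.0654]
tcp_rot: [0.997, -0.083, -0.0, -0.0]
contact_force: [-0.1, 0.0, 0.4]
opening: 0.0
finger_force: 0.0
```

>>> drive_tool(
  moves=[
    [[0,0,0],[0,0,0],0.0],
    [[0,0,0],[0,-0.018,0],0.0],
    [[0,0,0],[0,-0.017,0],0.0],
    [[0,0,0],[0,0,0],0.0],
  ],
)

```text
time: 5.42
eef_pos: [0.3903, -0.2374, 0.0654]
tcp_rot: [0.997, -0.082, -0.0, -0.0]
contact_force: [-0.1, 0.7, -0.8]
opening: -0.0
finger_force: 0.0
```

```bash
python3 go.py -92 40 4;python3 - <<'E'
from plant import ctrl
import cv2,numpy as np
I=[]
for n,(a,b) in dict(scene=(190,220),top=(170,240)).items():
    c=ctrl.read_camera(n); I.append(cv2.resize(c["image"][a:a+110,b:b+100],None,fx=4,fy=4,interpolation=cv2.INTER_CUBIC))
cv2.imwrite("pics/s4.png",cv2.cvtColor(np.hstack(I),cv2.COLOR_RGB2BGR))
E
```

```text
t 5.425 tip box mm [-95.3  41.7  48.4] low z above deck 3.4 F [-0.1  0.7 -0.8] open -0.0 q [-0.77  0.05  2.22  0.    0.87  0.96]
turn needed [-0.001  0.001  0.003]
shift tool axes [ 0.0033  0.0017 -0.0006]
box unit moves in tool axes:
 [[ 1.     0.003 -0.001]
 [ 0.003 -1.     0.001]
 [-0.001 -0.001 -1.   ]]
```

View pics/s4.png

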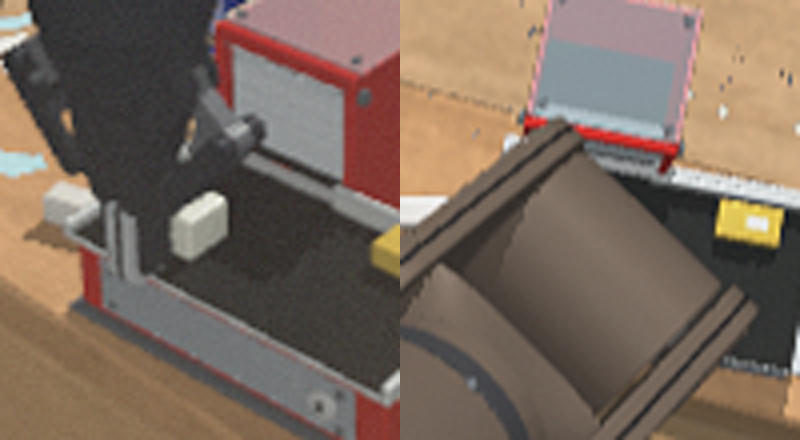

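The relay stands upright with its long side toward the doorway, its right face's lower edge running from about (187,260) to (227,237) in the crop. The fingers are behind it.

```bash
python3 - <<'E'
from h import *
R,t=pose(np.load("box.npy"))
f=lambda p,z:(((back("scene",np.array(p)/4+[220,190],z)-t)@R)*1e3).round(1).tolist()
print("bottom",f([(187,260),(227,237)],.045),"top",f([(191,222),(228,203),(211,193)],.066))
E
```

```text
bottom [[-71.5, 34.1, 45.0], [-47.9, 31.4, 45.0]] top [[-71.0, 31.4, 66.0], [-50.5, 28.1, 66.0], [-49.3, 38.8, 66.0]]
```

>>> drive_tool(
  moves=[
    [[0,0,0],[0.006,0.0017,0],0.0],
    [[0,0,0],[0.008,0,0],0.0],
    [[0,0,0],[0.009,0,0],0.0],
    [[0,0,0],[0.009,0,0],0.0],
    [[0,0,0],[0.009,0,0],0.0],
  ],
)

```text
time: 6.15
eef_pos: [0.431, -0.2479, 0.0656]
tcp_rot: [0.997, -0.083, -0.0, -0.0]
contact_force: [-0.4, -0.3, 0.4]
opening: 0.004
finger_force: 0.1
```

>>> drive_tool(
  moves=[
    [[0,0.1,0],[0.005,0,-0.001],0.0],
    [[0,0.1,0],[0.005,0,0.0],0.0],
    [[0,0.1,0],[0.005,0,0.001],0.0],
    [[0,0.1,0],[0.005,0,0.001],0.0],
    [[0,0,0],[0,0,0],0.0],
  ],
)

```text
time: 6.78
eef_pos: [0.4494, -0.2506, 0.0669]
tcp_rot: [0.977, -0.082, 0.197, 0.016]
contact_force: [-0.3, 0.9, 0.9]
opening: -0.0
finger_force: 0.0
```

```bash
python3 go.py -30 40 4;python3 - <<'E'
from plant import ctrl
import cv2,numpy as np
I=[]
for n,(a,b) in dict(scene=(190,230),top=(170,240)).items():
    c=ctrl.read_camera(n); I.append(cv2.resize(c["image"][a:a+110,b:b+100],None,fx=4,fy=4,interpolation=cv2.INTER_CUBIC))
cv2.imwrite("pics/s5.png",cv2.cvtColor(np.hstack(I),cv2.COLOR_RGB2BGR))
E
```

```text
t 6.775 tip box mm [-28.3  38.5  51.3] low z above deck 2.0 F [-0.3  0.9  0.9] open -0.0 q [-0.82  0.02  2.29  0.46  0.55  0.56]
turn needed [-0.001 -0.398 -0.001]
shift tool axes [-0.0025 -0.0015  0.0014]
box unit moves in tool axes:
 [[ 0.922 -0.001  0.388]
 [-0.001 -1.     0.001]
 [ 0.388 -0.001 -0.922]]
```

View pics/s5.png

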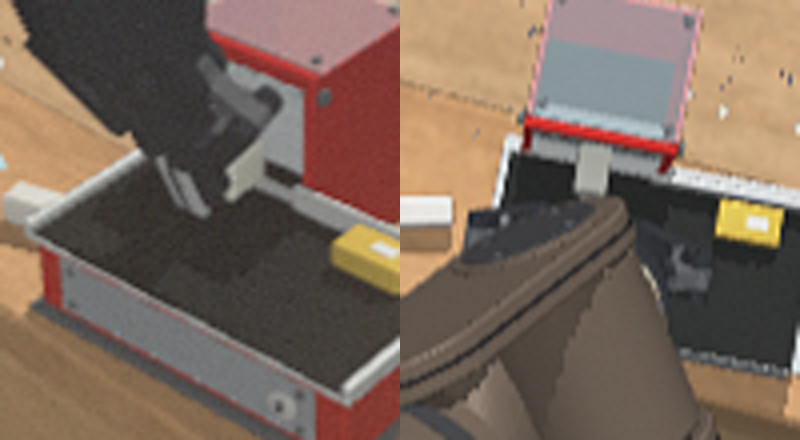

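The relay stands upright at the flap, midway in the doorway (top crop (592,170)), with the fingers tilted behind it. Next I push it in, watching the force.

>>> drive_tool(
  moves=[
    [[0,0,0],[0.0055,0,0.0018],0.0],
    [[0,0,0],[0.0055,0,0.0022],0.0],
    [[0,0,0],[0.0046,0,0.0019],0.0],
    [[0,0,0],[0,0,0],0.0],
  ],
)

```text
time: 7.38
eef_pos: [0.4672, -0.254, 0.0684]
tcp_rot: [0.977, -0.081, 0.198, 0.017]
contact_force: [-1.0, 0.2, 0.8]
opening: -0.001
finger_force: 0.0
```

```bash
python3 go.py; python3 - <<'E'
from plant import ctrl
import cv2,numpy as np
I=[]
for n,(a,b) in dict(scene=(180,250),top=(160,260)).items():
    c=ctrl.read_camera(n); I.append(cv2.resize(c["image"][a:a+90,b:b+80],None,fx=5,fy=5,interpolation=cv2.INTER_CUBIC))
cv2.imwrite("pics/s6.png",cv2.cvtColor(np.hstack(I),cv2.COLOR_RGB2BGR))
E
```

```text
t 7.375 tip box mm [-10.1  38.1  52.8] low z above deck 3.5 F [-1.   0.2  0.8] open -0.001 q [-0.79  0.06  2.25  0.45  0.55  0.59]
turn needed [ 0.    -0.4    0.001]
box unit moves in tool axes:
 [[ 0.921  0.001  0.39 ]
 [ 0.001 -1.     0.   ]
 [ 0.39   0.    -0.921]]
```

View pics/s6.png

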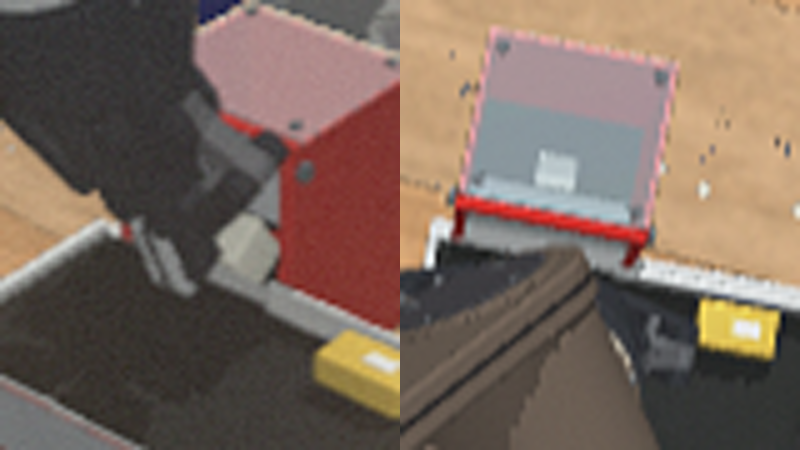

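The relay's nose has gone under the flap and over the sill: it's tipping in the scene crop at (245,245) and shows through the lid at (555,170) in the top crop. That uses up my pictures, so I'll check by numbers from here.

```bash
cat > chk.py <<'E'
from h import *
from plant import ctrl
import cv2
R,t=pose(np.load("box.npy"))
def look():
    im=ctrl.read_camera("top")["image"].astype(int)
    # inside-the-box window: between lid front and rear edges
    q=proj("top",np.array([(.012,.006,.114),(.012,.074,.114),(.074,.074,.114),(.074,.006,.114)])@R.T+t)
    m=np.zeros(im.shape[:2],np.uint8);cv2.fillConvexPoly(m,q.round().astype(np.int32),1)
    g=im.sum(2)/3; med=np.median(g[m>0]); b=((g>185)&(m>0)).astype(np.uint8)
    n,_,st,ce=cv2.connectedComponentsWithStats(b)
    for i in range(1,n):
        if st[i,4]>5: print("blob",st[i].tolist(),ce[i].round(1),"box mm at z15/z40/z55:",[(((back("top",ce[i],z)-t)@R)[0,:2]*1e3).round(0).tolist() for z in(.018,.04,.055)],"median",med)
if __name__=="__main__":
    look();look()
    print("knuckle",(((back("top",np.array([(314,226)]),.1)-t)@R)*1e3).round(0))
    print("rows",[ctrl.read_camera("top")["image"][r,371-0 if 0 else 260+111].tolist() for r in range(186,206,2)])
E
python3 chk.py
```

```text
blob [287, 185, 9, 13, 84] [291.4 191. ] box mm at z15/z40/z55: [[51.0, 40.0], [46.0, 40.0], [43.0, 41.0]] median 154.66666666666666
blob [287, 183, 10, 14, 96] [291.7 189.6] box mm at z15/z40/z55: [[55.0, 40.0], [49.0, 40.0], [46.0, 41.0]] median 154.66666666666666
knuckle [[-32. -16. 100.]]
rows [[208, 172, 130], [208, 171, 130], [208, 170, 128], [212, 197, 180], [208, 173, 132], [207, 169, 131], [196, 160, 119], [185, 164, 147], [203, 166, 127], [214, 175, 136]]
```

The relay has slid down onto the mat (x about 55). Now I draw the fingers back out and lift.

>>> drive_tool(
  moves=[
    [[0,0,0],[-0.0092,0,-0.0039],0.0],
    [[0,0,0],[-0.0092,0,-0.0039],0.0],
    [[0,0,0],[-0.0138,0,-0.0058],0.0],
    [[0,0,0],[0.0078,0,-0.0184],0.0],
    [[0,0,0],[0.0117,0,-0.0277],0.0],
  ],
)

```text
time: 8.7
eef_pos: [0.4304, -0.2471, 0.1175]
tcp_rot: [0.977, -0.082, 0.197, 0.015]
contact_force: [0.3, 0.4, 0.4]
opening: -0.0
finger_force: 0.0
```

>>> drive_tool(
  moves=[
    [[0,0,0],[0.0156,0,-0.0369],0.0],
    [[0,0,0],[0.0156,0,-0.0369],0.0],
    [[0,0,0],[0,0.04,0],0.0],
    [[0,0,0],[0,0.05,0],0.0],
    [[0,0,0],[0,0.05,0],0.0],
  ],
)

```text
time: 9.32
eef_pos: [0.4079, -0.3871, 0.1987]
tcp_rot: [0.977, -0.081, 0.198, 0.017]
contact_force: [-0.1, -0.4, 0.5]
opening: 0.004
finger_force: 0.0
```

>>> drive_tool(
  moves=[
    [[0,0,0],[0,0.05,0],0.0],
    [[0,0,0],[0,0.05,0],0.0],
    [[0,0,0],[0,0.05,0],0.0],
    [[0,0,0],[0,0,0],0.0],
    [[0,0,0],[0,0,0],0.0],
  ],
)

```text
time: 9.95
eef_pos: [0.3835, -0.5331, 0.1978]
tcp_rot: [0.977, -0.082, 0.198, 0.016]
contact_force: [-0.3, -0.4, 0.1]
opening: 0.003
finger_force: 0.0
```

```bash
python3 go.py|head -1; python3 - <<'E'
from chk import *
look()
# unmoved items and flap: compare with the first pictures
for n,regs in dict(top=dict(amber=(.0,-.048,.018),gauge=0,jar=0,lid=0),scene=dict(flap=0)).items():
    new=ctrl.read_camera(n)["image"].astype(int); old=C[n]["image"].astype(int)
    P=dict(amber=(-.0185,-.048,.05),gauge=(-.038,.132,.01),jar=(-.04,-.123,.03),lid=(.04,.04,.05),flap=(.006,.04,.075),relay_old=(-.061,-.027,.056),doorsill=(-.01,.04,.05))
    for k,v in P.items():
        u=proj(n,np.array([v])@R.T+t)[0].round().astype(int); s=np.s_[u[1]-9:u[1]+10,u[0]-9:u[0]+10]
        d=abs(new[s]-old[s]).mean(2); print(n,k,"mean diff",d.mean().round(1),"big",(d>40).sum())
E
```

```text
t 9.95 tip box mm [ -46.5 -251.   182.1] low z above deck 132.9 F [-0.3 -0.4  0.1] open 0.003 q [-1.22  0.18  1.83  0.42  0.97  0.3 ]
blob [287, 187, 9, 11, 77] [291.2 191.8] box mm at z15/z40/z55: [[49.0, 40.0], [44.0, 40.0], [41.0, 41.0]] median 156.33333333333334
top amber mean diff 2.4 big 0
top gauge mean diff 2.8 big 0
top jar mean diff 2.6 big 0
top lid mean diff 17.1 big 77
top flap mean diff 4.5 big 10
top relay_old mean diff 53.4 big 114
top doorsill mean diff 1.9 big 0
scene amber mean diff 7.6 big 0
scene gauge mean diff 8.8 big 0
scene jar mean diff 9.1 big 0
scene lid mean diff 7.5 big 0
scene flap mean diff 8.9 big 0
scene relay_old mean diff 70.4 big 229
scene doorsill mean diff 5.2 big 0
```

The relay is at rest at the foot of the chute. The flap matches its shut picture, and the amber part, gauge block and jar are unchanged.

```bash
python3 -c "
from plant import ctrl
print(ctrl.sign_off())"
```

```text
the job is handed in; nothing more can be done
None
```

The job is handed in, at about 10 s on the robot's clock: the relay was pushed under the flap and lies at the foot of the chute, the flap is shut, and before/after images show no movement of the amber part, gauge block or jar.

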